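Unbolt and open the tape safe

TASK

Open the grey tape safe with the fingertips only: press its spring catch right down with one fingertip, keep it held down while the other fingertip pushes the bolt's tab to the right until the bolt is fully drawn, and then let the catch spring back up. Then push the shutter by its ramp, away from the robot, until the well with the cassettes is fully open. Grasp and lift nothing, and leave the other things on the desk where they are.

Things in the scene. Friction and masses are not known exactly. Their poses are not given: they have to be found in the camera images.
- case: The tape safe, a grey steel case fixed to the desk at a new spot and angle each time. Origin at desk level; own x points away from the robot, y left. Case with the well: x -88..85, y 0..125, z 0..40 mm (rails to 50). Lock plate on its right: x -100..12, y -125..0, z 0..20. On it, along y, the catch (nearer the robot, centre line x -76) and the bolt (centre line x -20).
- catch_top (a point): Centre of the top of the spring catch: a flat dark steel plate 30 mm (safe's x) by 102 mm (safe's y), 5 mm thick, on two sprung posts. At rest it is 82 mm above the desk, at safe x -76, y -56.5. The point moves with it. A fingertip that presses it can slide along it.
- catch (a joint): How far the catch is pressed, m: 0 up, 0.014 at the bottom stop. Spring about 2 N at the top, 5 N at the bottom. Its tongue sits in a notch of the bolt, which is free once the catch is down by more than 0.006. Let go in mid-travel it rises to about 0.006, against the bolt; it comes fully up only with the bolt at either end.
- bolt_tab (a point): Middle of the left (+y) face of the bolt's upright steel tab, 84 mm above the desk, at safe x -20, y -40 when shut; moves with the bolt. Tab: 26 mm wide in x, 10 mm thick in y (to -y of this face), 58 to 100 mm above the desk. Bolt and staples under it reach 63 mm. From the tab's middle to the catch's centre line is 56 mm: one fingertip fits on the catch, the other beside the tab.
- bolt (a joint): How far the bolt is drawn, m, towards the safe's -y (right): 0 shut (its tip in the keeper on the shutter, locking it), 0.037 fully drawn at its stop. Friction about 1.5 N; stays where it is left. From about 0.035 the catch can spring up into the second notch.
- push_face (a point): Middle of the upright front (-x) face of the ramp on the shutter, 64 mm above the desk, at safe x -50, y 75 when shut; moves with the shutter. The face is 80 mm wide in y and rises from the shutter's top (46 mm above the desk) to 74 mm; the ramp slopes down behind it. In front of it lie 33 mm of flat shutter.
- shutter (a joint): How far the aluminium shutter over the well is slid open, m, along the safe's +x (away from the robot): 0 closed, 0.080 fully open at its stop. Friction about 1.5 N; stays where it is left. The bolt blocks it until drawn.
- tub: Bystander, loose: white plastic tub with a blue lid, 50 mm across, 56 mm high, standing to the right of the lock. Origin: centre of its underside.
- case_behind: Bystander, loose: beige closed cassette case 69x108x17 mm, lying behind the lock (beyond it from the robot). Origin: centre of its underside.
- block: Bystander, loose: white splicing block, 26x115x13 mm, lying to the left of the tape safe. Origin: centre of its underside.
- driver: Bystander, loose: red-handled screwdriver, 148 mm long, lying further left. Origin: centre of its underside.
- blue_case: Bystander, loose: blue patterned closed cassette case 69x108x17 mm, on the left of the desk. Origin: centre of its underside.
- marker: Bystander, loose: blue and white marker pen, 135 mm long, on the left of the desk. Origin: centre of its underside.

How it is judged (in metres and radians):
On the way, in this order (a step that is already met when the one before it is completed fails the run):
1. the catch is pressed down while the bolt is still shut (value of joint catch above 0.008 m and value of joint bolt below 0.006 m), for 0.1 s.
2. the bolt is fully drawn with the catch still held down (value of joint bolt above 0.033 m and value of joint catch above 0.007 m), for 0.05 s.
3. the catch has sprung up with the bolt drawn (value of joint bolt above 0.033 m and value of joint catch below 0.003 m), for 0.1 s.
At the end, for the whole second after the job is handed in: bolt drawn at least 33 of its 37 mm, catch up again within 3 mm, shutter open at least 73 of its 80 mm and at rest (all of step 3 and value of joint shutter above 0.073 m and velocity of joint shutter below 0.01 m/s); the robot touches nothing.
It fails at once if the catch is not held down while the bolt is on its way (value of joint bolt between 0.008 and 0.03 m and value of joint catch below 0.0068 m).
It fails at once if a bystander is pushed or lifted from its place by more than 25 mm (distance of any of tub, case_behind, block, driver, blue_case, marker from where it was at the start of the episode above 0.025 m).
It also fails if it takes over 43 s, if anything falls off the work surface, if the arm or the gripper's body presses on something with over 40 N, if the wrist force passes 120 N, or if a joint passes its speed limit or range.

ROBOT

A 6-joint arm with a two-finger parallel gripper is mounted at the origin on a cart in front of the work surface, level with it; the furniture and walls round the work are solid. World frame = base frame: x ahead of the robot, y to its left, z up, the work surface at z = 0. Lengths are in mm, angles in degrees, forces in N, time in s.
With the tool pointing down it reaches from about 350 to 850 mm from the base axis. Payload 8.1 kg.
Tool frame: the origin (TCP) lies midway between the tips of the shut fingers; the grasp point (between the pads) lies 19 mm behind it; z points along the fingers, y is the line along which they close (so a half turn about z gives the same grasp; the last joint's range is limited). The gripper opens to 85 mm and grips with 20 to 120 N. Pads are 22 mm wide; open, the fingers measure 114 mm over their backs; the gripper's body (76 mm by 85 mm) begins 54 mm behind the grasp point. The pads swing forward as they close: fully open they stand 13 mm farther back than shut.
Start: joints at [69.305, 7.471, 85.268, -0, 87.261, -4.893], TCP at [163.368, 577.335, 196.892] pointing down, gripper open.
Joint ranges: [-169.43, 169.43], [-51.17, 129.36], [1.28, 143.12], [-76.62, 256.62], [0, 156.53], [-152.29, 152.29]. Speed limits (degrees/s): [136.94, 136.94, 159.86, 180, 180, 180].

INTERFACE

Orientations are given as [roll, pitch, yaw] about the fixed x, y, z axes, in that order (R = Rz(yaw) Ry(pitch) Rx(roll)).
In Python, from bench import sense, snapshot, order, finder gives the robot as it stands.
- The arm moves only by the tool send_rows, never from a script. Its argument "steps" is a list of rows, each a list of 2 entries, a list of its own where there are three numbers: the shift along the world's x, y, z in units of 30 mm (1.0 is 30 mm), then the turn, a rotation vector about the world's x, y, z in rad. In form: [[[dx, dy, dz], [wx, wy, wz]], ...]. A call has 1 to 10 rows; each row is the pose to reach, as a shift and turn from the pose commanded when the call began; what a row does not reach only later rows make up. A row lasts 1/8 s, in which the tool goes at most 62.5 mm and 10.7 degrees, less where a joint would pass 70% of its speed; a pose out of reach is approached as far as the arm can. A call with a gripper value outside its range is refused whole. "fingers" is the closure, from 0 (fully open) to 1 (shut), set as the call begins (left out, the last holds). The fingers move at their own pace and stop on an object; "squeeze" is the grip in N (left out, the last holds). Time passes only in rows, so rows that repeat a pose let the fingers close. It gives the time, the measured TCP pose, the force, the opening and the grip force at its end, in the units of the state.
- sense(): the state, without advancing time (a new reading comes with each control period).
- snapshot(name): name is "side" or "top" or "wrist"; returns a dict with "img" (420x560x3 uint8, red, green, blue), "K" (3x3 intrinsics, pixels), "k1" (the pictures are not rectified: a ray, as slopes to the right and down, at radius r is drawn at 1 + k1 r^2 times it, then the intrinsics apply), "pose" (4x4, takes a point from camera to world coordinates). Camera axes: x right, y up, looking along -z (the intrinsics and any distortion apply to the point x, -y, -z); pixel columns grow to the right and rows downward; lengths in mm; the calibration is good to about 2 mm. A picture is of the moment at which its call begins. There is no depth.
- order.hand_in(): hands the job in; it is judged then, once.
Trained networks look in the newest picture that a camera, given by its name, has taken for a name from the list of things; names that differ only in an ending like _2 or _b are one class to them, and where a whole thing is asked for, a point or a joint stands for the part that bears it (a point fixed in the world has none). Each returns a list of dicts, best first, with "confidence" (0 to 1); they miss things now and then, are a little off and sometimes report something else, mostly with a low value. They report only what shows in the picture. A call takes as long as a camera call.
- finder.find_in(label, camera): "box" ([left, top, width, height] as shares, 0 to 1, of the picture: columns of its width, rows of its height, round what is visible of it).
- finder.trace(label, camera): "mask" (420x560 bool, what is visible of it) and "box" ([left, top, width, height] as shares, 0 to 1, of the picture: columns of its width, rows of its height, round what is visible of it).
- finder.pinpoint(label, camera): "at" ([column, row] as shares, 0 to 1, of the picture: columns of its width, rows of its height: a listed point, or the origin of a listed thing).
The state is a dict: "time": time; "joint_pos": joint angles; "qd": joint speeds; "joint_efforts": joint torques, N m; "tool_pos": TCP position; "tcp_rot": TCP orientation; "ft_force": force on the tool from outside, world axes, zero at the start; "wrist_torque": the same for the moment, N m; "finger_gap": finger opening in mm; "grip_force": force on a finger pad.
Only numpy, scipy, OpenCV 4.12 (cv2) and the standard library are available. Lean on these libraries where they do the work, as an engineer would, in place of code of your own. Each camera call takes 0.05 s, during which the arm holds its last target. There are 200 camera calls.

## Working session

There is one attempt and no reset: what is moved stays moved. The work goes in short steps, Python scripts to look and compute and a tool call to move; the robot and the scene stay as the last step left them, time stands still between calls to the robot, and variables do not carry over. Pictures are saved under pics/ and viewed, at most 10 in all, crops included, and the job is handed in when it is done.

Besides the shell and the picture viewer there is one more tool, called after "Call:" in YAML: its name, and indented under it one key for each argument. send_rows: Moves the arm, as the interface text tells. Its arguments: {"type":"object","properties":{"steps":{"type":"array"},"fingers":{"type":"number"},"squeeze":{"type":"number"}},"required":["steps"]}

```bash
mkdir -p pics; cat > h.py <<'E'
import numpy as np, cv2
from bench import sense, snapshot, order, finder
def ray(s,px):
    K=s["K"];d=((px[0]-K[0,2])/K[0,0],(px[1]-K[1,2])/K[1,1])
    d=np.array(d);u=d.copy()
    for _ in range(20): u=d/(1+s["k1"]*(u@u))
    P=s["pose"];v=P[:3,:3]@np.array([u[0],-u[1],-1]);return P[:3,3],v
def atz(s,px,z):
    o,v=ray(s,px);return o+v*(z-o[2])/v[2]
def proj(s,p):
    P=s["pose"];c=P[:3,:3].T@(np.array(p,float)-P[:3,3]);u=np.array([c[0],-c[1]])/-c[2]
    u=u*(1+s["k1"]*(u@u));K=s["K"];return np.array([K[0,0]*u[0]+K[0,2],K[1,1]*u[1]+K[1,2]])
def save(s,n): cv2.imwrite("pics/%s.png"%n,s["img"][:,:,::-1])
E
cat > a.py <<'E'
from h import *
Z=dict(catch_top=82,bolt_tab=84,push_face=64,case=0,tub=0,case_behind=0,block=0)
for cam in ("top","side","wrist"):
    s=snapshot(cam);save(s,cam+"1")
    print(cam,s["pose"][:3,3].round())
    for n,z in Z.items():
        for r in finder.pinpoint(n,cam)[:1]:
            px=np.array(r["at"])*[560,420];print(n,round(r["confidence"],2),px.round(1),atz(s,px,z).round(1))
i=[cv2.imread("pics/%s1.png"%c) for c in("top","side")]
print(sense()["time"])
E
python3 a.py
```

```text
top [ 292.   -2. 1129.]
catch_top 0.61 [344.9 243.2] [ 420.1 -169.5   82. ]
bolt_tab 0.61 [339.3 214.2] [ 486.  -162.8   84. ]
push_face 0.79 [290.8 234.9] [449.  -51.4  64. ]
case 0.74 [320.2 214.3] [ 504.4 -129.4    0. ]
tub 0.83 [396.3 224.7] [ 466.9 -311.3   -0. ]
case_behind 0.93 [345.7 190.7] [ 559.3 -196.9    0. ]
block 0.69 [199.2 259.7] [412.9 168.2   0. ]
side [ 490. -698.  743.]
catch_top 0.57 [238.8 269.6] [ 429.2 -179.    82. ]
bolt_tab 0.9 [264.3 263.3] [ 484.6 -166.9   84. ]
push_face 0.95 [250.9 227.9] [455.1 -38.4  64. ]
case 0.59 [274.5 271.6] [ 507.6 -126.2    0. ]
tub 0.91 [261.1 345.3] [ 470.4 -313.9    0. ]
case_behind 0.61 [304.8 292.6] [ 573.7 -190.7    0. ]
block 0.5 [262.3 225.9] [482.6  29.2   0. ]
wrist [ 96. 597. 373.]
1.2
```

View pics/top1.png

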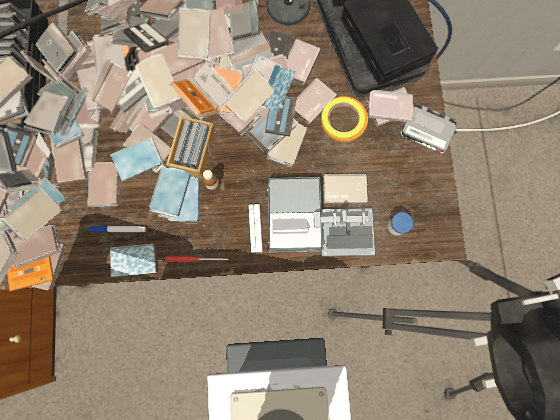

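View pics/side1.png

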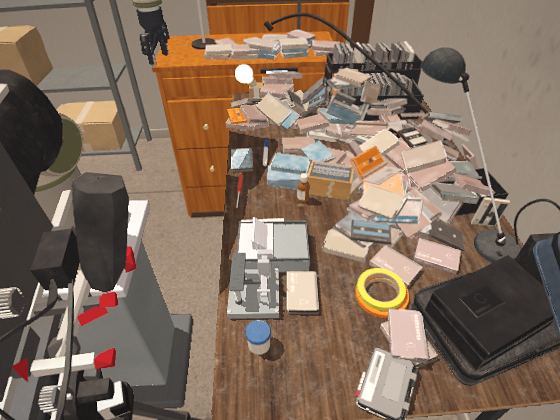

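```bash
cat > fit.py <<'E'
from h import *
from scipy.optimize import least_squares
L=dict(catch_top=(-76,-56.5,82),bolt_tab=(-20,-40,84),push_face=(-50,75,64),case=(0,0,0))
def fit(cams,names=L):
    obs=[]
    for c in cams:
        s=snapshot(c)
        for n in names:
            for r in finder.pinpoint(n,c)[:1]:
                if r["confidence"]>.3: obs.append((c,n,s,np.array(r["at"])*[560,420]))
    def w(q,p): 
        a=q[2];R=np.array([[np.cos(a),-np.sin(a),0],[np.sin(a),np.cos(a),0],[0,0,1]]);return R@np.array(p)+[q[0],q[1],0]
    f=lambda q:np.concatenate([(proj(s,w(q,L[n]))-px) for c,n,s,px in obs])
    r=least_squares(f,[505,-128,0],loss="soft_l1",x_scale=[10,10,.1])
    print("pose",r.x[:2].round(1),np.degrees(r.x[2]).round(2))
    for o,e in zip(obs,f(r.x).reshape(-1,2)): print(o[0],o[1],e.round(1))
    for n in L: print(n,w(r.x,L[n]).round(1))
    return r.x
if __name__=="__main__":
    import sys
    fit(sys.argv[1:])
E
python3 fit.py top side
```

```text
pose [ 506.3 -127.6] -7.21
top catch_top [1.2 2.1]
top bolt_tab [ 1.7 -1. ]
top push_face [-4.1 -2.6]
top case [0.7 1.9]
side catch_top [-0.2 -0.8]
side bolt_tab [ 0.5 -1.9]
side push_face [-4.5  4.5]
side case [ 1.3 -1.9]
catch_top [ 423.8 -174.1   82. ]
bolt_tab [ 481.4 -164.8   84. ]
push_face [466.1 -46.9  64. ]
case [ 506.3 -127.6    0. ]
```

```bash
python3 -c "
from h import *
s=sense();print({k:np.round(s[k],2) for k in('time','tool_pos','tcp_rot','ft_force','finger_gap')})
w=snapshot('wrist');print(w['pose'].round(2),w['K'])"
```

```text
{'time': np.float64(1.7), 'tool_pos': array([163.37, 577.34, 196.9 ]), 'tcp_rot': array([180. ,   0. , 164.2]), 'ft_force': array([-0.78,  0.78, -0.78]), 'finger_gap': np.float64(85.41)}
[[ 2.7000e-01 -9.2000e-01 -2.7000e-01  9.5700e+01]
 [ 9.6000e-01  2.6000e-01  8.0000e-02  5.9691e+02]
 [ 0.0000e+00 -2.8000e-01  9.6000e-01  3.7314e+02]
 [ 0.0000e+00  0.0000e+00  0.0000e+00  1.0000e+00]] [[305.367119     0.         281.1890889 ]
 [  0.         305.367119   210.85915812]
 [  0.           0.           1.        ]]
```

Call:
send_rows:
  steps:
    - [[2, -2, 0.5], [0, 0, -0.15]]
    - [[3.6, -3.6, 1], [0, 0, -0.3]]
    - [[5, -5.2, 1], [0, 0, -0.45]]
    - [[6.2, -7, 1], [0, 0, -0.6]]
    - [[7, -8.8, 1], [0, 0, -0.75]]
    - [[7.7, -10.7, 1], [0, 0, -0.9]]
    - [[8.3, -12.6, 1], [0, 0, -1.05]]
    - [[8.8, -14.5, 1], [0, 0, -1.2]]
    - [[9.2, -16.4, 1], [0, 0, -1.295]]
    - [[9.6, -18.3, 1], [0, 0, -1.295]]
  fingers: 0.5

```text
time: 3.0
tool_pos: [449.0, 38.8, 227.2]
tcp_rot: [179.9, -0.0, 89.9]
ft_force: [1.0, -0.3, 0.2]
finger_gap: 42.6
grip_force: 0.0
```

Call:
send_rows:
  steps:
    - [[0.3, -2, 0], [0, 0, 0]]
    - [[0.3, -4, 0], [0, 0, 0]]
    - [[0.3, -4.6, 0], [0, 0, 0]]
    - [[0.3, -4.6, 0], [0, 0, 0]]
    - [[0.3, -4.6, 0], [0, 0, 0]]

```text
time: 3.62
tool_pos: [457.8, -96.1, 226.9]
tcp_rot: [180.0, -0.0, 90.1]
ft_force: [0.3, 0.6, 1.1]
finger_gap: 42.6
grip_force: 0.0
```

```bash
cat > b.py <<'E'
from h import *
s=snapshot("wrist");save(s,"w2")
python=0
for n in ("catch_top","bolt_tab","push_face","case"):
    for r in finder.pinpoint(n,"wrist")[:2]: print(n,round(r["confidence"],2),(np.array(r["at"])*[560,420]).round(1))
E
python3 b.py; python3 fit.py wrist; python3 fit.py top side wrist|head -1
```

```text
catch_top 0.8 [254.  266.1]
bolt_tab 0.84 [301.3 253. ]
push_face 0.62 [281.1 149.6]
case 0.63 [316.1 198.7]
pose [ 500.6 -125.5] -1.11
wrist catch_top [-1.6  1.1]
wrist bolt_tab [ 0.5 -0.5]
wrist push_face [-0.5 -2.4]
wrist case [ 12.8 125.2]
catch_top [ 423.5 -180.5   82. ]
bolt_tab [ 479.8 -165.1   84. ]
push_face [452.1 -49.5  64. ]
case [ 500.6 -125.5    0. ]
pose [ 503.7 -125.6] -1.45
```

View pics/w2.png

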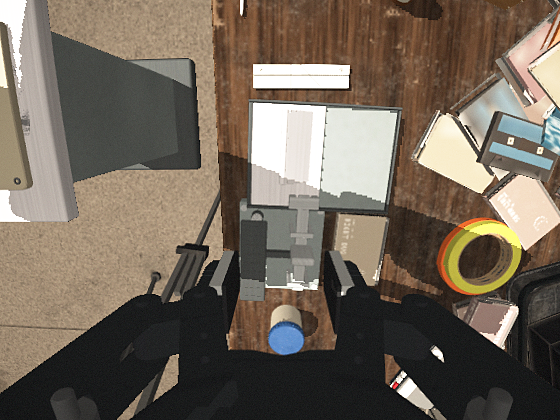

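```bash
cat > c.py <<'E'
from h import *
s=snapshot("wrist")
cv2.imwrite("pics/w3.png",cv2.resize(s["img"][90:310,210:410,::-1],None,fx=2.7,fy=2.7,interpolation=cv2.INTER_CUBIC))
c=[atz(s,p,50)[:2] for p in((250,100),(402,108),(390,213),(247,207))]
for p in c: print(p.round(1))
ang=lambda a,b:np.degrees(np.arctan2(*(b-a)[::-1])).round(2)
print(ang(c[0],c[1]),ang(c[3],c[2]),ang(c[3],c[0])-90,ang(c[2],c[1])-90)
for n,z in(("catch_top",82),("bolt_tab",84),("push_face",64)):
    r=finder.pinpoint(n,"wrist")[0];print(n,atz(s,np.array(r["at"])*[560,420],z).round(1))
m=finder.trace("catch_top","wrist")
for r in m[:1]:
    k=r["mask"].astype(np.uint8);q=cv2.boxPoints(cv2.minAreaRect(cv2.findNonZero(k)))
    w=np.array([atz(s,p,82)[:2] for p in q]);print(r["confidence"],q.round(),w.round(1),w.mean(0))
for q in ((505,-127,np.radians(-1)),(503,-127,np.radians(-3))):
  im=0
E
python3 c.py
```

```text
[423.4  -1.5]
[592.4  -8.9]
[ 590.1 -130.9]
[ 416.7 -123.5]
-2.48 -2.46 -3.1500000000000057 -1.0999999999999943
catch_top [ 428.1 -182.2   82. ]
bolt_tab [ 482.1 -166.1   84. ]
push_face [456.2 -52.8  64. ]
0.78 [[238. 299.]
 [241. 219.]
 [291. 221.]
 [288. 301.]] [[ 406.3 -229.1]
 [ 413.7 -128.6]
 [ 468.8 -130.7]
 [ 466.4 -231.4]] [ 438.81226209 -179.95634778]
```

View pics/w3.png

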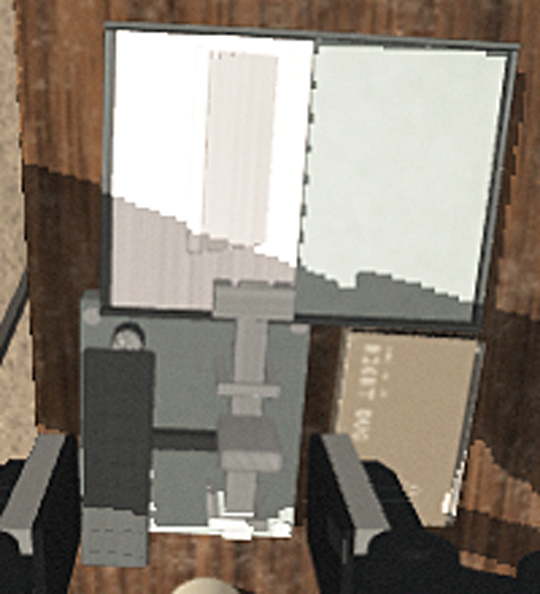

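```bash
cat > d.py <<'E'
from h import *
from scipy.optimize import least_squares
s=snapshot("wrist")
C=[((105,25),(-88,125,50)),((518,45),(85,125,50)),((482,328),(85,0,50)),((102,312),(-88,0,50)),
((85,348),(-91,-5.5,82)),((155,348),(-61,-5.5,82)),((147,566),(-61,-107.5,82)),((84,566),(-91,-107.5,82)),
((220,447),(-33,-40,100)),((282,444),(-7,-40,100))]
px=np.array([c[0] for c in C])/2.7+[210,90]
def w(q,p):
    a=q[2];return np.array([np.cos(a)*p[0]-np.sin(a)*p[1]+q[0],np.sin(a)*p[0]+np.cos(a)*p[1]+q[1],p[2]])
f=lambda q:np.concatenate([proj(s,w(q,c[1]))-x for c,x in zip(C,px)])
r=least_squares(f,[505,-127,0],loss="soft_l1",x_scale=[10,10,.1]);q=r.x
print(q,np.degrees(q[2]));print(f(q).reshape(-1,2).round(1))
for n,p in dict(press=(-48,-23,110),drawn=(-48,-64,70),catch=(-76,-56.5,82),tab=(-20,-40,84),push=(-50,75,64),pre=(-71,75,62)).items(): print(n,w(q,p).round(1))
print(sense()["time"],sense()["finger_gap"])
E
python3 d.py
```

```text
[ 5.03867488e+02 -1.26109845e+02 -4.32222326e-02] -2.4764515103292633
[[-0.9 -3.2]
 [ 2.1 -2.3]
 [ 0.5  0.6]
 [-1.4  0.5]
 [-1.1 -0.5]
 [ 0.1  0.6]
 [ 0.5  0.5]
 [-1.1 -0.5]
 [ 0.2  0.5]
 [ 1.2  2.5]]
press [ 454.9 -147.   110. ]
drawn [ 453.1 -188.    70. ]
catch [ 425.5 -179.3   82. ]
tab [ 482.2 -165.2   84. ]
push [457.2 -49.   64. ]
pre [436.2 -48.1  62. ]
5.175 42.66611435482168
```

Call:
send_rows:
  steps:
    - [[-0.1, -1.2, -1], [0, 0, -0.043]]
    - [[-0.1, -1.7, -2.5], [0, 0, -0.043]]
    - [[-0.1, -1.7, -3.6], [0, 0, -0.043]]
    - [[-0.1, -1.7, -3.6], [0, 0, -0.043]]
    - [[-0.1, -1.7, -3.6], [0, 0, -0.043]]

```text
time: 5.8
tool_pos: [455.5, -148.4, 120.4]
tcp_rot: [179.9, 0.0, 87.5]
ft_force: [-0.7, -0.4, -0.5]
finger_gap: 42.9
grip_force: 0.0
```

```bash
python3 -c "
from h import *
s=snapshot('wrist');save(s,'w4');print(sense()['tool_pos'])
s=snapshot('side');cv2.imwrite('pics/s4.png',cv2.resize(s['img'][180:340,180:340,::-1],None,fx=3.5,fy=3.5))"
```

```text
[ 455.9870197  -148.56710697  121.01017142]
```

View pics/w4.png

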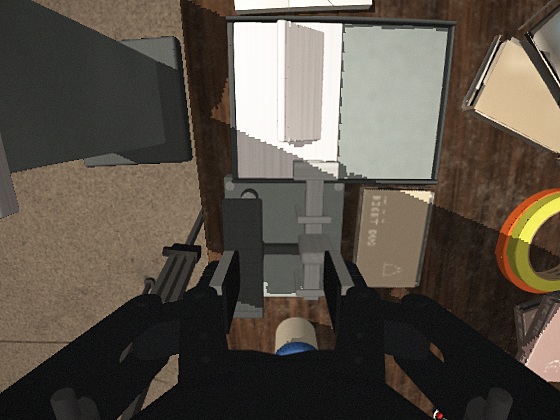

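```bash
python3 -c "
from h import *
s=snapshot('wrist');t=sense();T=np.array(t['tool_pos']);a=np.radians(-2.5)
ex=np.array([np.cos(a),np.sin(a),0]);ey=np.array([-np.sin(a),np.cos(a),0])
for d in (-36,-21.5,21.5,36):
  for y in (11,-11): print(d,y,[proj(s,T+ex*d+ey*y+[0,0,h]).round() for h in (0,5,25)])
"
```

```text
-36 11 [array([222., 225.]), array([220., 228.]), array([213., 240.])]
-36 -11 [array([224., 258.]), array([222., 261.]), array([216., 277.])]
-21.5 11 [array([246., 225.]), array([245., 228.]), array([241., 240.])]
-21.5 -11 [array([247., 258.]), array([246., 261.]), array([242., 277.])]
21.5 11 [array([316., 225.]), array([317., 228.]), array([321., 240.])]
21.5 -11 [array([315., 258.]), array([316., 262.]), array([320., 277.])]
36 11 [array([340., 225.]), array([341., 228.]), array([349., 240.])]
36 -11 [array([338., 258.]), array([339., 261.]), array([346., 277.])]
```

View pics/s4.png

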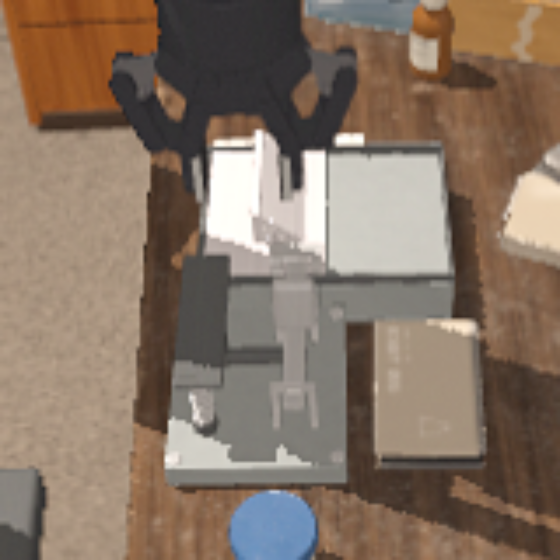

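```bash
python3 -c "
from h import *
s=snapshot('side');t=sense();T=np.array(t['tool_pos']);a=np.radians(-2.5)
ex=np.array([np.cos(a),np.sin(a),0]);ey=np.array([-np.sin(a),np.cos(a),0])
for d in (-36,-21.5,21.5,36):
  print(d,[((proj(s,T+ex*d+ey*y+[0,0,h])-180)*3.5).round() for y in(-11,11) for h in (0,5,25)])
im=s['img'][215:265,220:280,::-1];cv2.imwrite('pics/s5.png',cv2.resize(im,None,fx=10,fy=10,interpolation=cv2.INTER_CUBIC))
w=snapshot('wrist');cv2.imwrite('pics/w5.png',cv2.resize(w['img'][215:320,200:360,::-1],None,fx=5,fy=5,interpolation=cv2.INTER_CUBIC))
"
```

```text
-36 [array([185., 247.]), array([184., 242.]), array([181., 219.]), array([188., 220.]), array([187., 214.]), array([184., 192.])]
-21.5 [array([209., 247.]), array([208., 241.]), array([206., 219.]), array([211., 220.]), array([210., 214.]), array([208., 192.])]
21.5 [array([280., 246.]), array([280., 240.]), array([278., 218.]), array([281., 218.]), array([280., 213.]), array([279., 191.])]
36 [array([304., 245.]), array([304., 240.]), array([303., 218.]), array([304., 218.]), array([304., 213.]), array([303., 190.])]
```

View pics/w5.png

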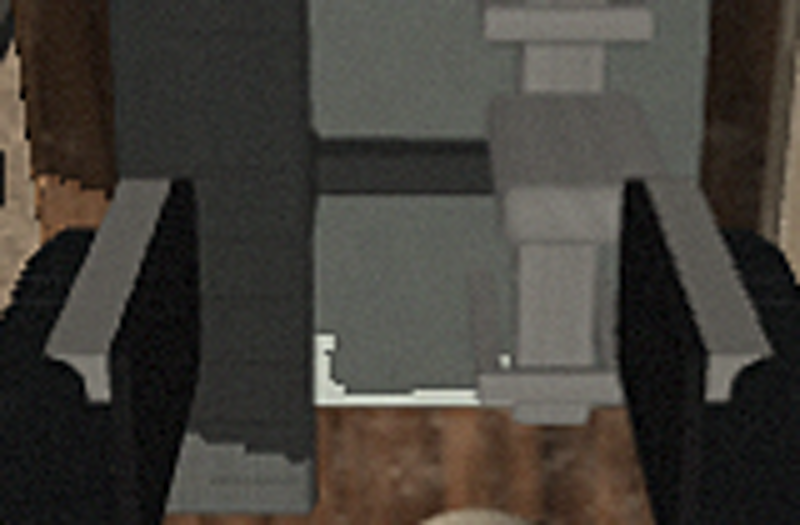

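View pics/s5.png

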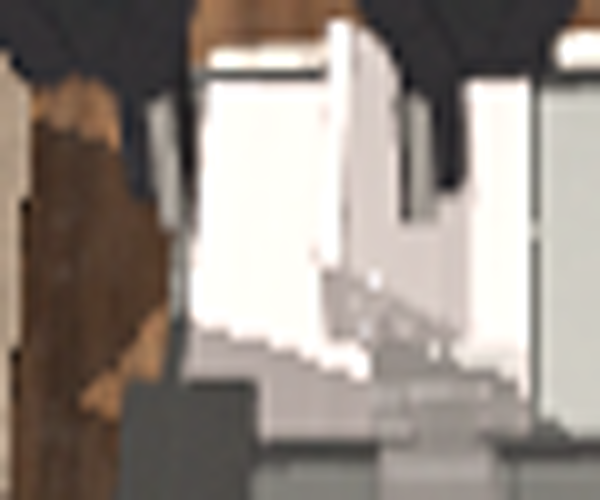

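```bash
python3 -c "
from h import *
w=snapshot('wrist');s=snapshot('side')
def tri(a,b):
  (o1,v1),(o2,v2)=ray(w,a),ray(s,b)
  A=np.stack([v1,-v2],1);k=np.linalg.lstsq(A,o2-o1,rcond=None)[0];p,q=o1+k[0]*v1,o2+k[1]*v2;return ((p+q)/2).round(1),np.linalg.norm(p-q).round(1)
print(tri((324,286),(260.5,237.5)),tri((240,285),(239,237.5)),sense()['tool_pos'],w['pose'][:3,3])
print(tri((251,291),(0,0))) if 0 else ''
"
```

```text
(array([ 478.4, -158.6,  157.8]), np.float64(2.2)) (array([ 434.9, -155.9,  158.3]), np.float64(0.9)) [ 455.21815677 -148.35965862  119.75569777] [458.46761061 -77.47448528 296.58672412]
```

Call:
send_rows:
  steps:
    - [[0, 0.05, -0.4], [0, 0, 0]]
    - [[0, 0.05, -0.8], [0, 0, 0]]
    - [[0, 0.05, -1.1], [0, 0, 0]]
    - [[0, 0.05, -1.1], [0, 0, 0]]

```text
time: 6.65
tool_pos: [453.7, -146.3, 84.4]
tcp_rot: [-179.9, -0.1, 87.5]
ft_force: [-0.3, -0.4, -0.3]
finger_gap: 43.1
grip_force: 0.0
```

```bash
cat > e.py <<'E'
import sys
from h import *
w=snapshot('wrist');s=snapshot('side')
a=cv2.resize(w['img'][200:320,190:370,::-1],(540,360),interpolation=cv2.INTER_CUBIC)
b=cv2.resize(s['img'][210:290,225:280,::-1],(248,360),interpolation=cv2.INTER_CUBIC)
cv2.imwrite('pics/%s.png'%sys.argv[1],np.hstack([a,b]))
E
python3 e.py e1
```

```text
(no output)
```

View pics/e1.png

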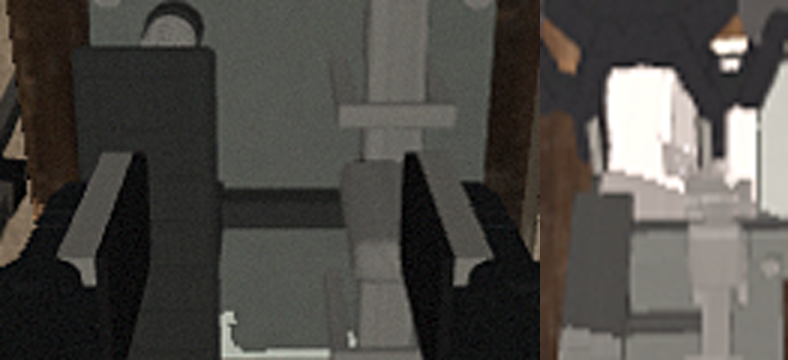

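Call:
send_rows:
  steps:
    - [[0, 0, -0.3], [0, 0, 0]]
    - [[0, 0, -0.6], [0, 0, 0]]
    - [[0, 0, -0.8], [0, 0, 0]]
    - [[0, 0, -0.9], [0, 0, 0]]
    - [[0, 0, -0.9], [0, 0, 0]]
    - [[0, 0, -0.9], [0, 0, 0]]

```text
time: 7.5
tool_pos: [454.9, -146.8, 59.1]
tcp_rot: [180.0, 0.0, 87.5]
ft_force: [0.3, 0.1, 0.1]
finger_gap: 42.7
grip_force: 0.0
```

Call:
send_rows:
  steps:
    - [[0, 0, -0.15], [0, 0, 0]]
    - [[0, 0, -0.3], [0, 0, 0]]
    - [[0, 0, -0.3], [0, 0, 0]]
    - [[0, 0, -0.3], [0, 0, 0]]

```text
time: 8.0
tool_pos: [454.7, -146.7, 49.8]
tcp_rot: [-180.0, -0.0, 87.5]
ft_force: [0.6, 0.9, 0.2]
finger_gap: 42.5
grip_force: 0.0
```

```bash
python3 e.py e2
```

```text
(no output)
```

View pics/e2.png

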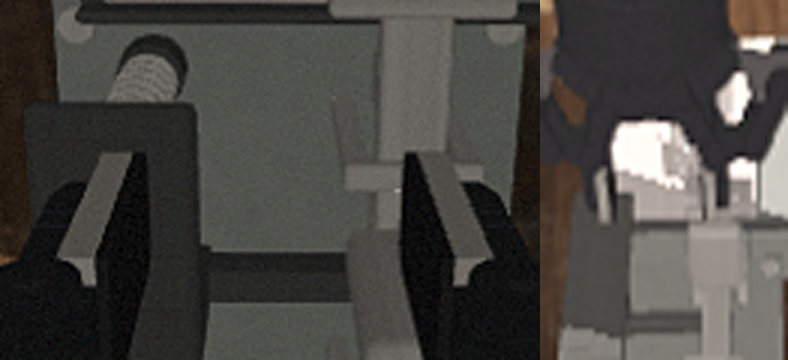

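Call:
send_rows:
  steps:
    - [[0, 0, -0.1], [0, 0, 0]]
    - [[0, 0, -0.2], [0, 0, 0]]
    - [[0, 0, -0.3], [0, 0, 0]]
    - [[0, 0, -0.3], [0, 0, 0]]

```text
time: 8.6
tool_pos: [454.8, -146.8, 40.9]
tcp_rot: [180.0, 0.0, 87.5]
ft_force: [0.9, 0.4, 2.4]
finger_gap: 42.4
grip_force: 1.2
```

Call:
send_rows:
  steps:
    - [[0, 0, -0.1], [0, 0, 0]]
    - [[0, 0, -0.2], [0, 0, 0]]
    - [[0, 0, -0.25], [0, 0, 0]]
    - [[0, 0, -0.25], [0, 0, 0]]

```text
time: 9.1
tool_pos: [454.8, -146.8, 33.4]
tcp_rot: [180.0, 0.0, 87.5]
ft_force: [0.4, -0.1, 4.2]
finger_gap: 42.9
grip_force: 2.1
```

Call:
send_rows:
  steps:
    - [[0, 0, -0.05], [0, 0, 0]]
    - [[0, 0, -0.1], [0, 0, 0]]
    - [[0, 0, -0.1], [0, 0, 0]]
    - [[0, 0, -0.1], [0, 0, 0]]

```text
time: 9.6
tool_pos: [454.9, -146.9, 31.5]
tcp_rot: [180.0, 0.0, 87.5]
ft_force: [-3.9, 0.6, 13.8]
finger_gap: 42.4
grip_force: 7.3
```

Call:
send_rows:
  steps:
    - [[0, 0, 0.05], [0, 0, 0]]
    - [[-0.01, -0.15, 0.05], [0, 0, 0]]
    - [[-0.01, -0.3, 0.05], [0, 0, 0]]
    - [[-0.02, -0.45, 0.05], [0, 0, 0]]
    - [[-0.03, -0.6, 0.05], [0, 0, 0]]
    - [[-0.03, -0.6, 0.05], [0, 0, 0]]

```text
time: 10.35
tool_pos: [453.8, -164.9, 31.8]
tcp_rot: [-180.0, -0.0, 87.5]
ft_force: [1.0, 2.7, 4.6]
finger_gap: 42.5
grip_force: 2.3
```

Call:
send_rows:
  steps:
    - [[-0.01, -0.15, 0], [0, 0, 0]]
    - [[-0.01, -0.3, 0], [0, 0, 0]]
    - [[-0.02, -0.45, 0], [0, 0, 0]]
    - [[-0.03, -0.6, 0], [0, 0, 0]]
    - [[-0.03, -0.75, 0], [0, 0, 0]]
    - [[-0.03, -0.75, 0], [0, 0, 0]]

```text
time: 11.1
tool_pos: [452.7, -187.4, 31.8]
tcp_rot: [-180.0, 0.0, 87.5]
ft_force: [-0.4, 2.6, 3.8]
finger_gap: 42.8
grip_force: 2.3
```

Call:
send_rows:
  steps:
    - [[-0.005, -0.08, 0], [0, 0, 0]]
    - [[-0.01, -0.15, 0], [0, 0, 0]]
    - [[-0.01, -0.15, 0], [0, 0, 0]]

```text
time: 11.48
tool_pos: [452.5, -191.7, 31.8]
tcp_rot: [-180.0, -0.0, 87.5]
ft_force: [0.5, 3.7, 3.9]
finger_gap: 42.7
grip_force: 2.6
```

Call:
send_rows:
  steps:
    - [[-0.003, -0.05, 0], [0, 0, 0]]
    - [[-0.005, -0.1, 0], [0, 0, 0]]
    - [[-0.005, -0.1, 0], [0, 0, 0]]

```text
time: 11.85
tool_pos: [452.5, -191.9, 31.7]
tcp_rot: [-180.0, -0.3, 87.6]
ft_force: [0.5, 17.6, 9.3]
finger_gap: 42.9
grip_force: 10.0
```

Call:
send_rows:
  steps:
    - [[0, 0.08, 0], [0, 0, 0]]
    - [[0, 0.1, 0.2], [0, 0, 0]]
    - [[0, 0.15, 0.5], [0, 0, 0]]
    - [[0, 0.15, 1], [0, 0, 0]]
    - [[0, 0.15, 2], [0, 0, 0]]
    - [[0, 0.15, 3], [0, 0, 0]]
    - [[0, 0.15, 3], [0, 0, 0]]
  fingers: 0.5

```text
time: 12.72
tool_pos: [454.4, -191.6, 125.7]
tcp_rot: [179.7, 0.2, 87.5]
ft_force: [0.6, -0.1, 0.7]
finger_gap: 42.6
grip_force: 0.0
```

```bash
python3 -c "
from h import *
w=snapshot('wrist');s=snapshot('side')
for c,i in(('wrist',w),('side',s)):
  for n,z in(('bolt_tab',84),('catch_top',82),('catch_top',68)):
    for r in finder.pinpoint(n,c)[:1]: print(c,n,z,r['confidence'],atz(i,np.array(r['at'])*[560,420],z).round(1))
a=cv2.resize(w['img'][150:330,170:370,::-1],(500,450),interpolation=cv2.INTER_CUBIC)
b=cv2.resize(s['img'][210:310,220:285,::-1],(292,450),interpolation=cv2.INTER_CUBIC)
cv2.imwrite('pics/f1.png',np.hstack([a,b]));print(sense()['tool_pos'])"
```

```text
wrist bolt_tab 84 0.72 [ 480.1 -205.3   84. ]
wrist catch_top 82 0.85 [ 426.2 -180.9   82. ]
wrist catch_top 68 0.85 [ 424.3 -184.8   68. ]
side bolt_tab 84 0.56 [ 482.8 -207.5   84. ]
side catch_top 82 0.55 [ 423.  -171.3   82. ]
side catch_top 68 0.55 [ 421.6 -160.2   68. ]
[ 451.86635715 -189.93009932  120.98770498]
```

View pics/f1.png

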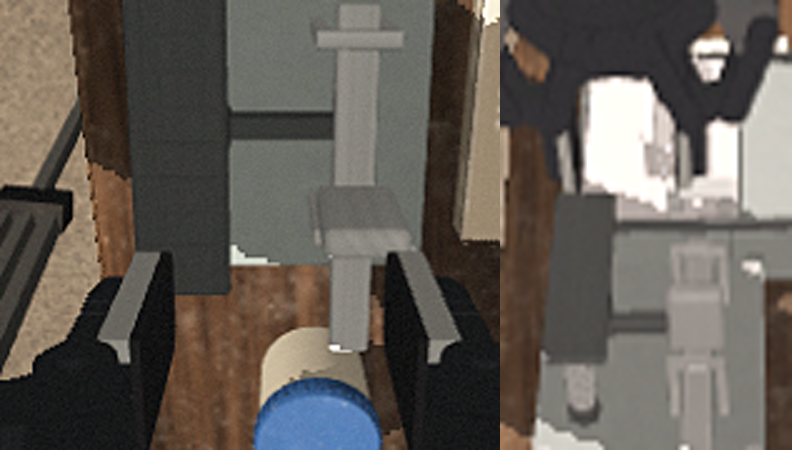

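Call:
send_rows:
  steps:
    - [[-0.5, 1.5, 0.2], [0, 0, 0]]
    - [[-1, 3.2, 0.2], [0, 0, 0]]
    - [[-1.3, 4.8, 0.2], [0, 0, 0]]
    - [[-1.3, 4.8, -0.8], [0, 0, 0]]
    - [[-1.3, 4.8, -2], [0, 0, 0]]
    - [[-1.3, 4.8, -2.8], [0, 0, 0]]
    - [[-1.3, 4.8, -2.8], [0, 0, 0]]
    - [[-1.3, 4.8, -2.8], [0, 0, 0]]

```text
time: 14.12
tool_pos: [414.0, -46.4, 38.8]
tcp_rot: [180.0, 0.0, 87.5]
ft_force: [-0.6, -0.4, 0.3]
finger_gap: 42.8
grip_force: 0.0
```

Call:
send_rows:
  steps:
    - [[0, 0, -0.25], [0, 0, 0]]
    - [[0, 0, -0.5], [0, 0, 0]]
    - [[0, 0, -0.55], [0, 0, 0]]
    - [[0, 0, -0.55], [0, 0, 0]]

```text
time: 14.62
tool_pos: [413.3, -46.2, 21.2]
tcp_rot: [-180.0, -0.0, 87.5]
ft_force: [0.5, -0.2, -0.2]
finger_gap: 42.6
grip_force: 0.0
```

```bash
python3 -c "
from h import *
w=snapshot('wrist');s=snapshot('side')
a=cv2.resize(w['img'][150:330,170:370,::-1],(500,450),interpolation=cv2.INTER_CUBIC)
b=cv2.resize(s['img'][190:290,220:285,::-1],(292,450),interpolation=cv2.INTER_CUBIC)
cv2.imwrite('pics/g1.png',np.hstack([a,b]));print(sense()['tool_pos'],sense()['ft_force'])"
```

```text
[413.56070246 -46.26574022  21.54725265] [ 0.4715644  -0.42577481  0.33709185]
```

View pics/g1.png

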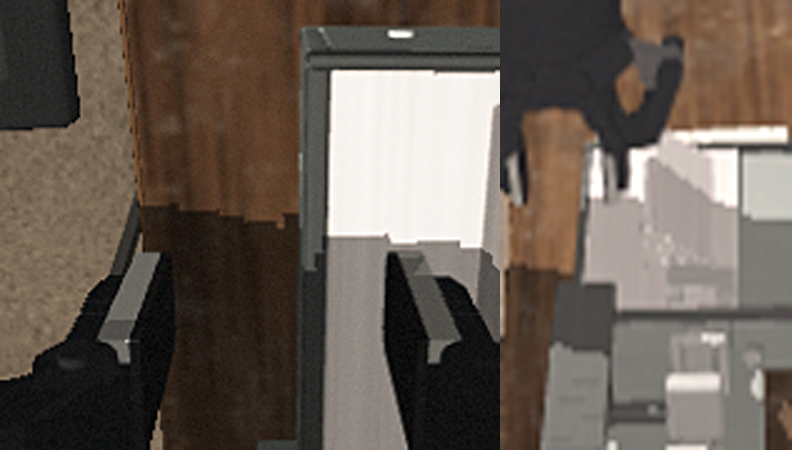

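Call:
send_rows:
  steps:
    - [[0.2, -0.01, 0], [0, 0, 0]]
    - [[0.4, -0.02, 0], [0, 0, 0]]
    - [[0.6, -0.03, 0], [0, 0, 0]]
    - [[0.8, -0.03, 0], [0, 0, 0]]
    - [[1.0, -0.04, 0], [0, 0, 0]]
    - [[1.2, -0.05, 0], [0, 0, 0]]
    - [[1.4, -0.06, 0], [0, 0, 0]]
    - [[1.6, -0.07, 0], [0, 0, 0]]
    - [[1.8, -0.08, 0], [0, 0, 0]]
    - [[2.0, -0.09, 0], [0, 0, 0]]

```text
time: 15.98
tool_pos: [473.8, -48.9, 21.3]
tcp_rot: [-180.0, -0.0, 87.5]
ft_force: [-2.1, 0.4, 0.8]
finger_gap: 42.7
grip_force: 0.9
```

Sliding with about 2 N, as expected of the shutter's friction.

Call:
send_rows:
  steps:
    - [[0.2, -0.01, 0], [0, 0, 0]]
    - [[0.4, -0.02, 0], [0, 0, 0]]
    - [[0.6, -0.03, 0], [0, 0, 0]]
    - [[0.75, -0.03, 0], [0, 0, 0]]
    - [[0.75, -0.03, 0], [0, 0, 0]]

```text
time: 16.6
tool_pos: [496.5, -49.9, 21.5]
tcp_rot: [180.0, 0.0, 87.5]
ft_force: [1.2, -0.1, -0.5]
finger_gap: 43.0
grip_force: 0.0
```

Call:
send_rows:
  steps:
    - [[0.1, 0, 0], [0, 0, 0]]
    - [[0.2, -0.01, 0], [0, 0, 0]]
    - [[0.3, -0.01, 0], [0, 0, 0]]

```text
time: 16.98
tool_pos: [502.1, -50.0, 21.1]
tcp_rot: [-179.6, -0.0, 87.5]
ft_force: [-28.1, 0.9, 21.8]
finger_gap: 42.6
grip_force: 13.9
```

Call:
send_rows:
  steps:
    - [[-0.3, 0.01, 0], [0, 0, 0]]
    - [[-0.5, 0.02, 0], [0, 0, 0]]
    - [[-0.6, 0.03, 1], [0, 0, 0]]
    - [[-0.6, 0.03, 2.5], [0, 0, 0]]
    - [[-0.6, 0.03, 4], [0, 0, 0]]
    - [[-1, 0.5, 5], [0, 0, 0]]
    - [[-1, 0.5, 5], [0, 0, 0]]
    - [[-1, 0.5, 5], [0, 0, 0]]

```text
time: 17.98
tool_pos: [474.8, -35.2, 170.7]
tcp_rot: [-180.0, 0.0, 87.5]
ft_force: [0.3, -0.3, -0.6]
finger_gap: 42.7
grip_force: 0.0
```

```bash
python3 -c "
from h import *
q=(503.87,-126.1,-.0432)
def loc(p): c,s=np.cos(q[2]),np.sin(q[2]);d=p[:2]-np.array(q[:2]);return np.array([c*d[0]+s*d[1],-s*d[0]+c*d[1]]).round(1)
for c in('wrist','side','top'):
  i=snapshot(c)
  for n,z in(('bolt_tab',84),('catch_top',82),('push_face',64)):
    for r in finder.pinpoint(n,c)[:1]: print(c,n,round(r['confidence'],2),loc(atz(i,np.array(r['at'])*[560,420],z)))
  for r in finder.trace('push_face',c)[:1]:
    k=np.argwhere(r['mask'])[:,::-1];xs=np.array([loc(atz(i,p,50)) for p in k]);print('shutter x range',np.percentile(xs[:,0],[1,50,99]),r['confidence'])
for n in('tub','case_behind','block'):
  for r in finder.pinpoint(n,'top')[:1]: print(n,atz(i,np.array(r['at'])*[560,420],0).round(1))
print(sense()['tool_pos'])"
```

```text
wrist bolt_tab 0.66 [-17.5 -77.9]
wrist catch_top 0.66 [-76.6 -57. ]
wrist push_face 0.92 [31.6 72. ]
shutter x range [-3.4 38.9 76.8] 0.97
side bolt_tab 0.82 [-14.6 -84.6]
side catch_top 0.57 [-79.  -58.9]
side push_face 0.79 [36.5 74.7]
shutter x range [-1.143 39.4   78.386] 0.65
top bolt_tab 0.53 [-20.  -76.3]
top catch_top 0.63 [-81.6 -51.7]
top push_face 0.73 [ -40.6 -172.2]
shutter x range [-5.6   11.25  37.299] 0.79
tub [ 462.4 -309.5    0. ]
case_behind [ 560.7 -201.     0. ]
block [485.5  16.    0. ]
[474.98284299 -35.11278055 171.43486328]
```

```bash
python3 -c "
from bench import order
print(order.hand_in())"
```

```text
the job is handed in; nothing more can be done
None
```

I handed in the job: the last measurements show the bolt drawn, the catch up and the shutter fully open, with the tub and the rear case in place (the block, driver, blue case and marker weren't re-measured, but the arm stayed clear of them); the judge's verdict wasn't shown, and I viewed 12 pictures against the limit of 10.

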